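Load the leaning spice rack in number order

ROBOT

A 6-joint arm with a two-finger parallel gripper is mounted at the origin on a cart in front of the work surface, level with it; the furniture and walls round the work are solid. World frame = base frame: x ahead of the robot, y to its left, z up, the work surface at z = 0. Lengths are in m, angles in rad, forces in N, time in s.
With the tool pointing down it reaches from about 0.275 to 0.75 m from the base axis. Payload 10.2 kg.
Tool frame: the origin (TCP) lies between the finger pads; the fingertips stand 25 mm ahead of it and the grasp point (between the pads) lies 6 mm ahead of it (nose_length is the distance from the TCP to the fingertips, in m); z points along the fingers, y is the line along which they close (so a half turn about z gives the same grasp; the last joint's range is limited). The gripper opens to 85 mm and grips with 20 to 120 N. Pads are 22 mm wide; open, the fingers measure 114 mm over their backs; the gripper's body (76 mm by 85 mm) begins 54 mm behind the grasp point. The pads swing forward as they close: fully open they stand 13 mm farther back than shut.
Start: joints at [1.029, 0.313, 1.498, -0, 1.331, -0.223], TCP at [0.165, 0.499, 0.256] pointing down, gripper open.
Joint ranges: [-2.94, 2.94], [-0.97, 2.17], [0.19, 2.56], [-1.23, 4.37], [0.02, 3.11], [-2.88, 2.88]. Speed limits (rad/s): [2.39, 2.39, 3.01, 3.14, 3.14, 3.14].

INTERFACE

Orientations are given as a rotation vector (axis times angle).
In Python, from bench import observe, snapshot, job_done, regions_of, nose_length gives the robot as it stands.
- The arm moves only by the tool apply_moves, never from a script. Its argument "series" is a list of rows, each a list of 7 numbers: the opening, from -1 (shut) to 1 (fully open), then the shift along the world's x, y, z normalised to -1 to 1, where 1 is 2.5 cm, then the turn, a rotation vector about the world's x, y, z normalised to -1 to 1, where 1 is 0.12 rad. In form: [[grip, x, y, z, wx, wy, wz], ...]. A call has 1 to 10 rows; each row shifts and turns the commanded pose from where the row before left it; what a row does not reach is not made up. A row lasts 1/10 s, in which the tool goes at most 50 mm and 8.59 degrees, less where a joint would pass 70% of its speed; a pose out of reach is approached as far as the arm can. A call with a number of a shift or a turn outside -1 to 1 is refused whole. A call with a gripper value outside its range is refused whole. The fingers move at their own pace and stop on an object; "force" is the grip in N (left out, the last holds). Time passes only in rows, so rows that do not move let the fingers close. It gives the time, the measured TCP pose, the force, the opening and the grip force at its end, in the units of the state.
- observe(): the state, without advancing time (a new reading comes with each control period).
- snapshot(name): name is "scene" or "top" or "wrist"; returns a dict with "img" (480x640x3 uint8, blue, green, red), "range_z" (480x640 float32, m along the optical axis (not along the pixel's ray), 0 where there is no reading), "K" (3x3 intrinsics, pixels), "distortion" ([k1, k2, p1, p2, k3] as OpenCV has them; the pictures are not rectified), "R" (3x3) and "t" (3): a world point X has camera coordinates R X + t. Camera axes: x right, y down, z forward; pixel columns grow to the right and rows downward; lengths in m; the calibration is good to about 2 mm. A picture is of the moment at which its call begins.
- job_done(): hands the job in; it is judged then, once.
Trained networks look in the newest picture that a camera, given by its name, has taken for a name from the list of things; names that differ only in an ending like _2 or _b are one class to them, and where a whole thing is asked for, a point or a joint stands for the part that bears it (a point fixed in the world has none). Each returns a list of dicts, best first, with "confidence" (0 to 1); they miss things now and then, are a little off and sometimes report something else, mostly with a low value. They report only what shows in the picture. A call takes as long as a camera call.
- regions_of(camera, target): "pixels" (480x640 bool, what is visible of it) and "rect" ([left, top, right, bottom] in pixels, round what is visible of it).
The state is a dict: "time_s": time; "q": joint angles; "joint_vel": joint speeds; "joint_efforts": joint torques, N m; "eef_pos": TCP position; "orientation": TCP orientation; "contact_force": force on the tool from outside, world axes, zero at the start; "torque": the same for the moment, N m; "opening": opening from 0.0 (shut) to 1.0 (fully open); "finger_force": force on a finger pad.
Only numpy, scipy, OpenCV 4.12 (cv2) and the standard library are available. Lean on these libraries where they do the work, as an engineer would, in place of code of your own. Each camera call takes 0.05 s, during which the arm holds its last target. There are 200 camera calls.

TASK

Put the three spice jars away, caps up, in the leaning pockets of the rack, in the order of the pocket numbers (one, two, three studs): first the jar from the top of the stack into pocket one, then the jar that stood under it into pocket two, then the jar that stood alone into pocket three. The stops inside the pockets are set to different unseen depths, so lower each jar gently and press it lightly (a few newtons) on its sprung stop before you let go; do not drop it or ram it down. Leave the pepper mill, the dish and the match box where they are.

Things in the scene. Friction and masses are not known exactly. Their poses are not given: they have to be found in the camera images.
- hob_cover: flat metal cover plate over the front burners, 245 x 475 x 8 mm (12 mm at its left and right edges), fixed; jars, rack, dish and match box stand on it, 8 mm above the range top; origin at the centre of its underside
- jar_top: round spice jar, 41 mm diameter, 105 mm tall (dark cap, the top 21 mm, 40 mm diameter), about 0.11 kg, straight sides; origin at the centre of its underside, z up the jar's axis; at the start it stands on the lid of jar_below (underside 105 mm above the cover plate)
- jar_below: round spice jar, 41 mm diameter, 105 mm tall (dark cap, the top 21 mm, 40 mm diameter), about 0.11 kg, straight sides; origin at the centre of its underside, z up the jar's axis; at the start it stands on the cover plate with jar_top stacked on it
- jar_alone: round spice jar, 41 mm diameter, 105 mm tall (dark cap, the top 21 mm, 40 mm diameter), about 0.11 kg, straight sides; origin at the centre of its underside, z up the jar's axis; at the start it stands by itself on the cover plate
- rack: wooden base board of the spice rack, 125 (x) x 250 (y) x 15 mm, fixed; origin at the centre of its underside, x to its rear; the three pockets stand side by side on it along y, 80 mm apart, in any order
- pocket1: fixed pocket number 1: square wooden tube with one steel stud (3 mm high) on the 22 mm tab in front of its mouth; 80 mm long, 47 mm wide inside, 58 mm outside, leaning 30 degrees from vertical, mouth toward the robot (its -x); origin at the centre of its foot's underside, on the board, z vertical
- mouth1 (a point): centre of the mouth of pocket 1, in the rim plane; z out along the leaning axis, y along the row, x to the rear and up. Inside, a stop with a stiffly sprung dark pad (20 N for its 5 mm) lies 40 to 62 mm below the mouth, different in each pocket, not reported: find it by touch. A jar on it sticks out 43 to 65 mm
- pocket2: fixed pocket number 2: square wooden tube with two steel studs (3 mm high) on the 22 mm tab in front of its mouth; 80 mm long, 47 mm wide inside, 58 mm outside, leaning 30 degrees from vertical, mouth toward the robot (its -x); origin at the centre of its foot's underside, on the board, z vertical
- mouth2 (a point): centre of the mouth of pocket 2, in the rim plane; z out along the leaning axis, y along the row, x to the rear and up. Inside, a stop with a stiffly sprung dark pad (20 N for its 5 mm) lies 40 to 62 mm below the mouth, different in each pocket, not reported: find it by touch. A jar on it sticks out 43 to 65 mm
- pocket3: fixed pocket number 3: square wooden tube with three steel studs (3 mm high) on the 22 mm tab in front of its mouth; 80 mm long, 47 mm wide inside, 58 mm outside, leaning 30 degrees from vertical, mouth toward the robot (its -x); origin at the centre of its foot's underside, on the board, z vertical
- mouth3 (a point): centre of the mouth of pocket 3, in the rim plane; z out along the leaning axis, y along the row, x to the rear and up. Inside, a stop with a stiffly sprung dark pad (20 N for its 5 mm) lies 40 to 62 mm below the mouth, different in each pocket, not reported: find it by touch. A jar on it sticks out 43 to 65 mm
- pepper_mill: wooden pepper mill, 58 mm diameter, 170 mm tall, bystander; origin at the centre of its underside
- blue_dish: small dish, 68 mm diameter, 22 mm high, bystander; origin at the centre of its underside
- match_box: match box, 38 x 58 x 17 mm, bystander; origin at the centre of its underside

How it is judged:
By the outcome, as a careful person would: the job done as asked, in the order asked, and still so for the second after the job is handed in, with the robot touching nothing.
It also fails if it takes over 72 s, if anything falls off the work surface, if the arm or the gripper's body presses on something with over 40 N, if the wrist force passes 120 N, or if a joint passes its speed limit or range.

## Working session

There is one attempt and no reset: what is moved stays moved. The work goes in short steps, Python scripts to look and compute and a tool call to move; the robot and the scene stay as the last step left them, time stands still between calls to the robot, and variables do not carry over. Pictures are saved under pics/ and viewed, at most 10 in all, crops included, and the job is handed in when it is done.

Besides the shell and the picture viewer there is one more tool, called after "Emit:" as name(argument=value, ...) on one line, values as JSON. apply_moves: Moves the arm, as the interface text tells. Scaled input: -1 to 1 covers 2.5 cm each way for a shift and 0.12 rad each way for a turn. Its arguments: {"type":"object","properties":{"series":{"type":"array","items":{"type":"array","items":{"type":"number"}}},"force":{"type":"number"}},"required":["series"]}

```bash
mkdir -p pics; ls; python3 - <<'E'
from bench import *
import cv2,numpy as np,pickle
print(observe(), nose_length)
d={}
for n in("scene","top"):
    s=snapshot(n);d[n]=s
    cv2.imwrite(f"pics/{n}0.png",s["img"]); print(n,s["K"].tolist(),s["distortion"],s["R"].tolist(),s["t"])
pickle.dump(d,open("s0.pkl","wb"))
E
```

```text
pics
{'time_s': 0.0, 'q': array([ 1.02857813e+00,  3.13466671e-01,  1.49846841e+00,  5.42820555e-06,
        1.33095119e+00, -2.23401952e-01]), 'joint_vel': array([-0.00044755,  0.00069368,  0.00143046, -0.00021297, -0.00095819,
       -0.00013423]), 'joint_efforts': array([-4.07508924e-04, -4.12257206e+01, -2.59745872e+01, -2.05306233e-04,
        4.11805260e-03, -7.01256056e-06]), 'eef_pos': array([0.16445001, 0.49834289, 0.25571472]), 'orientation': array([-4.98601577e-01, -3.10127890e+00,  1.88153867e-03]), 'contact_force': array([ 0.33020861,  0.22458847, -0.42522793]), 'torque': array([-0.00791259, -0.02794976,  0.01688497]), 'finger_force': 0.0, 'opening': 0.9974626480380184} 0.025
scene [[561.3756761086515, 0.0, 324.4035521394595], [0.0, 561.3756761086515, 241.3293749565916], [0.0, 0.0, 1.0]] [-0.142695  0.        0.        0.        0.      ] [[0.5115595427629528, -0.859238971681925, -0.003901762569274574], [-0.6259901925315419, -0.3695734730885506, -0.6866962405922937], [0.5885941836804723, 0.35372847995638496, -0.7269340062242675]] [-0.30829871  0.38087259  0.87645417]
top [[472.04464078158315, 0.0, 315.79396786447285], [0.0, 472.04464078158315, 244.66875519989972], [0.0, 0.0, 1.0]] [-0.04069045  0.          0.          0.          0.        ] [[-0.020295298619307373, -0.9994074710827657, -0.027799417222384402], [-0.9990842316510911, 0.021320599409123092, -0.037096227665154774], [0.037666947315948364, 0.027021080377859896, -0.9989249532848357]] [-0.03042084  0.5013337   1.00816015]
```

View pics/scene0.png

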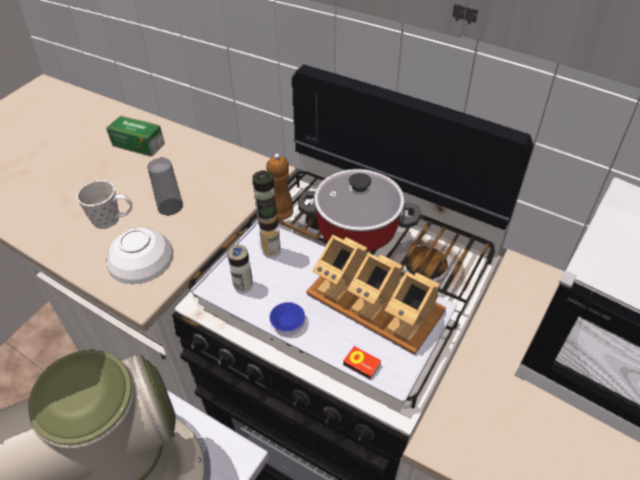

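View pics/top0.png

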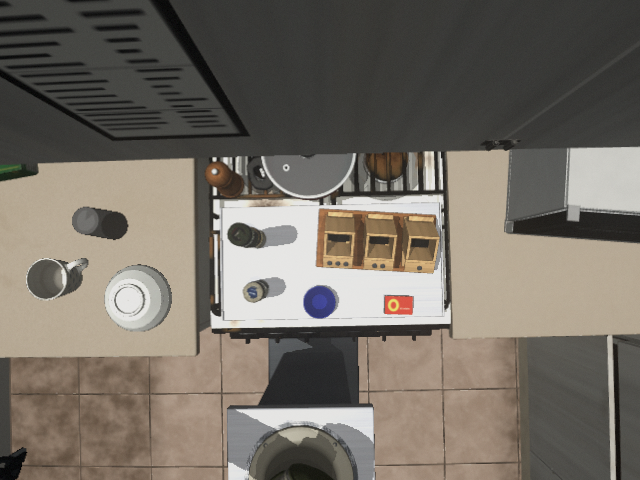

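```bash
cat > h.py <<'E'
from bench import *
import cv2,numpy as np
def cloud(s):
    "world xyz per pixel (480x640x3), nan where no reading"
    v,u=np.mgrid[:480,:640].astype(np.float32)
    n=cv2.undistortPoints(np.stack([u.ravel(),v.ravel()],1)[:,None],s["K"],np.array(s["distortion"])).reshape(480,640,2)
    z=s["range_z"].astype(float); z=np.where(z>0,z,np.nan)
    return (np.dstack([n*z[...,None],z])-s["t"])@s["R"]
def pix(s,P):
    P=np.atleast_2d(P).astype(float)
    return cv2.projectPoints(P,cv2.Rodrigues(s["R"])[0],s["t"],s["K"],np.array(s["distortion"]))[0].reshape(-1,2)
E
python3 - <<'E'
from h import *
for c in("scene","top"):
    s=snapshot(c);C=cloud(s)
    for n in["jar_top","jar_below","jar_alone","rack","pocket1","pocket2","pocket3","mouth1","pepper_mill","blue_dish","match_box"]:
        for r in regions_of(c,n)[:3]:
            p=C[r["pixels"]];p=p[~np.isnan(p[:,0])]
            if len(p)==0: continue
            zt=np.percentile(p[:,2],97); t=p[p[:,2]>zt-.006]
            print(c,n,round(r["confidence"],2),np.round(r["rect"]),len(p),"min",np.percentile(p,2,0).round(3),"max",np.percentile(p,98,0).round(3),"top",t.mean(0).round(4),((t.max(0)+t.min(0))/2).round(4))
E
```

```text
scene jar_top 0.7 [252. 171. 278. 223.] 1044 min [0.494 0.062 0.116] max [0.53  0.098 0.22 ] top [0.5124 0.0809 0.2179] [0.5141 0.0807 0.2174]
scene jar_below 0.7 [259. 219. 282. 258.] 678 min [0.495 0.06  0.013] max [0.525 0.095 0.111] top [0.5043 0.0701 0.1085] [0.5084 0.0742 0.1097]
scene jar_below 0.69 [227. 248. 254. 293.] 981 min [0.386 0.056 0.011] max [0.424 0.092 0.115] top [0.4063 0.0752 0.1124] [0.4069 0.0764 0.1133]
scene jar_alone 0.7 [228. 245. 257. 292.] 983 min [0.386 0.056 0.012] max [0.423 0.093 0.115] top [0.4063 0.0752 0.1124] [0.4069 0.0764 0.1133]
scene jar_alone 0.63 [384. 269. 439. 343.] 2218 min [ 0.441 -0.282  0.028] max [ 0.543 -0.225  0.131] top [ 0.5029 -0.2536  0.1294] [ 0.4991 -0.2534  0.129 ]
scene rack 0.89 [306. 278. 445. 352.] 2034 min [ 0.437 -0.298  0.015] max [ 0.547 -0.054  0.026] top [ 0.4713 -0.2028  0.0232] [ 0.4952 -0.1745  0.0568]
scene rack 0.41 [251. 168. 279. 224.] 1049 min [0.494 0.062 0.116] max [0.531 0.101 0.22 ] top [0.5122 0.0816 0.2178] [0.5131 0.082  0.2174]
scene rack 0.21 [317. 238. 369. 299.] 2059 min [ 0.454 -0.124  0.028] ma
[... 5337 characters left out ...]
.045] max [0.664 0.165 0.168] top [0.634  0.1418 0.1643] [0.6352 0.1428 0.1651]
top blue_dish 0.63 [302. 288. 335. 318.] 811 min [ 0.35  -0.075  0.015] max [ 0.41  -0.014  0.032] top [ 0.3795 -0.043   0.0283] [ 0.3804 -0.0446  0.0314]
top blue_dish 0.15 [320. 210. 356. 270.] 1635 min [ 0.454 -0.116  0.057] max [ 0.56  -0.059  0.131] top [ 0.5186 -0.0879  0.1294] [ 0.5127 -0.0886  0.1294]
top match_box 0.58 [384. 291. 414. 317.] 592 min [ 0.349 -0.241  0.005] max [ 0.389 -0.183  0.027] top [ 0.3699 -0.2129  0.0244] [ 0.3693 -0.2121  0.025 ]
top match_box 0.16 [302. 288. 334. 320.] 823 min [ 0.349 -0.075  0.015] max [ 0.41  -0.014  0.032] top [ 0.3796 -0.0439  0.0284] [ 0.3794 -0.0447  0.0314]
```

The scene view shows the stack (265,215), the lone jar (240,270), the dish (288,318), the match box (362,362) and three pockets (340,262), (377,283) and (412,303). The top view agrees, with the pockets at (340,245), (380,245) and (422,247). Next I need the stud counts and the mouth geometry.

```bash
python3 - <<'E'
from h import *
import pickle
d=pickle.load(open("s0.pkl","rb"))
a=cv2.resize(d["scene"]["img"][230:350,305:445],None,fx=4.5,fy=4.5,interpolation=cv2.INTER_CUBIC)[:, :]
b=cv2.resize(d["top"]["img"][205:275,315:445],(a.shape[1],int(70*a.shape[1]/130)),interpolation=cv2.INTER_CUBIC)
o=np.hstack([cv2.resize(a,(400,343)),cv2.resize(b,(400,215+128))]);cv2.imwrite("pics/studs.png",o)
psi=-.075
for c in d:
    s=d[c];C=cloud(s).reshape(-1,3)
    # points on rim plane: fit rim plane candidates near pockets
    y=np.array([-psi*-1,1,0]);y=np.array([.075,.997,0]);x=np.array([.997,-.075,0]);
    n=np.array([-.5*.997,.5*.075,.866]);e=np.cross(y,n)
    m=(C[:,0]>.43)&(C[:,0]<.57)&(C[:,1]>-.3)&(C[:,1]<-.04)&(C[:,2]>.06)&(C[:,2]<.14)
    P=C[m];h=P@n
    hist,ed=np.histogram(h,bins=np.arange(h.min(),h.max(),.002));k=hist.argmax();print(c,ed[k],hist[max(0,k-4):k+5])
    Q=P[abs(h-ed[k]-.001)<.004]
    # refit
    nn=np.linalg.svd(Q-Q.mean(0))[2][2];nn*=np.sign(nn[2]);print("normal",nn.round(3),"e",e.round(3),"n",n.round(3))
    v=Q@y;u=Q@e
    for lo,hi in((-.35,-.2),(-.2,-.12),(-.12,0)):
        w=(v>lo+.0)&(v<hi)
        print(w.sum(),"v",np.percentile(v[w],[1,50,99]).round(4),"u",np.percentile(u[w],[1,50,99]).round(4))
E
```

```text
scene -0.14803275870711124 [ 65  96 306 708 755 316  53]
normal [-0.493  0.04   0.869] e [ 0.863 -0.065  0.5  ] n [-0.498  0.038  0.866]
512 v [-0.2429 -0.2266 -0.2006] u [0.4423 0.4611 0.5198]
693 v [-0.1996 -0.1584 -0.1213] u [0.442  0.4629 0.5204]
816 v [-0.1194 -0.0672 -0.0266] u [0.4424 0.4632 0.5205]
top -0.1490359467695737 [110  94 136 544 843 296]
normal [-0.489  0.035  0.871] e [ 0.863 -0.065  0.5  ] n [-0.498  0.038  0.866]
378 v [-0.2386 -0.2233 -0.2004] u [0.442  0.4632 0.5212]
596 v [-0.1989 -0.1545 -0.1213] u [0.4423 0.4648 0.5213]
807 v [-0.1193 -0.0634 -0.0211] u [0.4425 0.4656 0.5216]
```

View pics/studs.png

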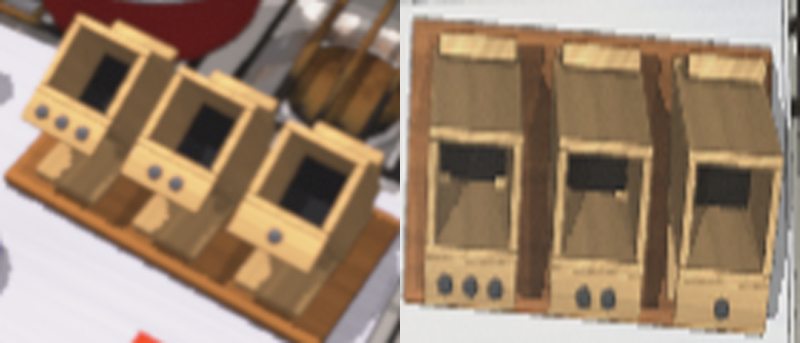

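Emit:
apply_moves(series=[[1,1,-1,0,0,0,0.5],[1,1,-1,0,0,0,0.5],[1,1,-1,0,0,0,0.5],[1,1,-1,0,0,0,0.54],[1,1,-1,0.3,0,0,0],[1,1,-1,0.3,0,0,0],[1,1,-1,0.3,0,0,0],[1,1,-1,0.3,0,0,0],[1,0.5,-1,0.3,0,0,0],[1,0,-1,0.3,0,0,0]])

```text
time_s: 2.3
eef_pos: [0.3782, 0.2472, 0.3014]
orientation: [-0.118, -3.139, 0.0]
contact_force: [0.5, -0.2, 0.0]
opening: 1.0
finger_force: 0.0
```

Studs: left pocket (y≈−0.09) has 3, the middle has 2 and the right (y≈−0.25) has 1. Rim-plane fit matches the 30° lean and the 80 mm rim-plus-tab size.

Emit:
apply_moves(series=[[1,1,-1,0,0,0,0],[1,1,-1,0,0,0,0],[1,1,-1,0,0,0,0],[1,1,-1,0,0,0,0],[1,0.5,-1,0,0,0,0],[1,0.3,-0.8,0,0,0,0],[1,0.2,-0.5,0,0,0,0],[1,0,0,0,0,0,0]])

```text
time_s: 3.1
eef_pos: [0.5024, 0.0901, 0.3012]
orientation: [-0.119, -3.139, 0.0]
contact_force: [0.2, -0.4, 0.4]
opening: 0.995
finger_force: 0.0
```

```bash
python3 - <<'E'
from h import *
print(observe()["eef_pos"])
for c in("wrist","top","scene"):
    s=snapshot(c);C=cloud(s)
    if c=="wrist": cv2.imwrite("pics/w1.png",s["img"]); print((-s["R"].T@s["t"]).round(4), s["R"].round(3).tolist())
    for n in["jar_top","jar_alone","pocket1","match_box","blue_dish"]:
        for r in regions_of(c,n)[:3]:
            p=C[r["pixels"]];p=p[~np.isnan(p[:,0])]
            if len(p)<30: continue
            zt=np.percentile(p[:,2],95); t=p[p[:,2]>zt-.005]
            print(c,n,round(r["confidence"],2),np.round(r["rect"]),"top",t.mean(0).round(4),((np.percentile(t,99,0)+np.percentile(t,1,0))/2).round(4))
E
```

```text
[0.5023678  0.09011958 0.30116826]
[0.4308 0.0953 0.4182] [[0.076, 0.997, -0.0], [0.956, -0.073, 0.284], [0.283, -0.022, -0.959]]
wrist jar_top 0.61 [276. 205. 354. 315.] top [0.5143 0.0844 0.2177] [0.5149 0.0844 0.217 ]
wrist jar_alone 0.9 [268.  54. 322. 110.] top [0.4088 0.0784 0.1127] [0.4089 0.0782 0.1127]
wrist pocket1 0.88 [ 43. 160. 168. 290.] top [ 0.5176 -0.0902  0.1287] [ 0.5153 -0.091   0.128 ]
wrist pocket1 0.7 [  0. 160.  77. 288.] top [ 0.5104 -0.1451  0.1253] [ 0.5086 -0.1495  0.1259]
wrist match_box 0.8 [ 1. 53. 24. 95.] top [ 0.3742 -0.1901  0.0241] [ 0.3719 -0.1918  0.0237]
wrist blue_dish 0.7 [ 42. 162. 172. 293.] top [ 0.5175 -0.0906  0.1287] [ 0.515  -0.0912  0.1279]
wrist blue_dish 0.6 [115.  26. 193. 107.] top [ 0.379  -0.0502  0.0283] [ 0.3805 -0.0483  0.0282]
top jar_alone 0.85 [242. 281. 272. 305.] top [0.4078 0.0814 0.1133] [0.4084 0.0811 0.1138]
top jar_alone 0.68 [383. 293. 411. 317.] top [ 0.37   -0.2125  0.0247] [ 0.3693 -0.2127  0.0254]
top pocket1 0.95 [320. 211. 356. 268.] top [ 0.5187 -0.0891  0.1293] [ 0.5149 -0.0895  0.1291]
top pocket1 0.68 [401
[... 231 characters left out ...]
 0.0285] [ 0.3792 -0.0457  0.0296]
scene jar_top 0.74 [252. 170. 280. 224.] top [0.5129 0.0815 0.2178] [0.5133 0.0824 0.2175]
scene jar_alone 0.94 [228. 244. 256. 294.] top [0.4063 0.0753 0.1128] [0.407 0.076 0.113]
scene pocket1 0.67 [348. 254. 403. 322.] top [ 0.5079 -0.1739  0.1278] [ 0.5043 -0.1736  0.1276]
scene pocket1 0.58 [314. 237. 369. 303.] top [ 0.5136 -0.0965  0.1276] [ 0.5093 -0.0943  0.1274]
scene match_box 0.69 [343. 345. 381. 379.] top [ 0.3688 -0.2169  0.0255] [ 0.3689 -0.2172  0.026 ]
scene match_box 0.21 [266. 154. 295. 219.] top [0.6207 0.1267 0.1615] [0.5862 0.1072 0.1855]
scene blue_dish 0.82 [264. 301. 304. 333.] top [ 0.3813 -0.0491  0.0291] [ 0.3794 -0.0505  0.0302]
```

Emit:
apply_moves(series=[[1,0.47,-0.23,-0.8,0,0,0],[1,0,0,-1,0,0,0],[1,0,0,-1,0,0,0],[1,0,0,-0.7,0,0,0],[1,0,0,-0.35,0,0,0],[-1,0,0,0,0,0,0],[-1,0,0,0,0,0,0],[-1,0,0,0,0,0,0],[-1,0,0,0,0,0,0],[-1,0,0,0,0,0,0]], force=45)

```text
time_s: 5.0
eef_pos: [0.5143, 0.0852, 0.2062]
orientation: [0.116, 3.137, -0.0]
contact_force: [-0.1, -0.8, 6.7]
opening: 0.465
finger_force: 45.2
```

Emit:
apply_moves(series=[[-1,0,0,0.5,0,0,0],[-1,0,0,1,0,0,0],[-1,0,0,1,0,0,0],[-1,0,0,1,0,0,0],[-1,-0.4,-1,0.5,-0.055,-0.725,0],[-1,-0.4,-1,0,-0.055,-0.725,0],[-1,-0.4,-1,0,-0.055,-0.725,0],[-1,-0.4,-1,0,-0.055,-0.725,0],[-1,-0.4,-1,0,-0.055,-0.725,0],[-1,-0.4,-1,0,-0.055,-0.725,0]])

```text
time_s: 6.0
eef_pos: [0.4532, -0.0653, 0.306]
orientation: [0.096, 2.612, -0.029]
contact_force: [0.5, -0.1, -1.4]
opening: 0.461
finger_force: 45.5
```

Emit:
apply_moves(series=[[-1,-0.14,-1,0,0,0,0],[-1,-0.14,-1,0,0,0,0],[-1,-0.14,-1,0,0,0,0],[-1,-0.14,-1,0,0,0,0],[-1,-0.14,-1,-0.4,0,0,0],[-1,-0.14,-1,-0.8,0,0,0],[-1,-0.14,-0.8,-0.8,0,0,0],[-1,-0.14,-0.4,-0.8,0,0,0],[-1,0,0,0,0,0,0]])

```text
time_s: 6.9
eef_pos: [0.425, -0.2449, 0.2334]
orientation: [0.1, 2.619, -0.023]
contact_force: [0.3, -0.2, -0.3]
opening: 0.464
finger_force: 45.6
```

```bash
cat >> h.py <<'E'
from scipy.spatial.transform import Rotation as Ro
Y=np.array([.075,.997,0]);N=np.array([-.498,.038,.866]);E=np.array([.863,-.065,.5])
MOUTH={i:.4922*E+v*Y-.1475*N for i,v in((1,-.2122),(2,-.1322),(3,-.0524))}
def state():
    o=observe();R=Ro.from_rotvec(o["orientation"]).as_matrix()
    print("t",o["time_s"],"pos",o["eef_pos"].round(4),"toolz",R[:,2].round(4),"tooly",R[:,1].round(4),"F",o["contact_force"].round(1),"op",round(o["opening"],3))
    return o,R
def rel(i,L):
    "TCP offset from the mouth axis in rack frame and jar-bottom height above mouth, L = TCP height over jar bottom"
    o,R=state();d=o["eef_pos"]-L*R[:,2]*-1-MOUTH[i]
    print("jar bottom minus mouth: across e,y,along n (mm)",(1e3*np.array([d@E,d@Y,d@N])).round(2))
def axis(c,names,o,R):
    "side points of a held jar: cloud near tool axis -> offset of fitted axis from tool axis"
    s=snapshot(c);C=cloud(s).reshape(-1,3);d=C-o["eef_pos"];k=d@R[:,2]
    r=d-k[:,None]*R[:,2]
    m=(k>.035)&(k<.088)&(np.linalg.norm(r,axis=1)<.03)
    P=np.stack([r[m]@R[:,0],r[m]@R[:,1],k[m]],1)
    from scipy.optimize import least_squares
    f=least_squares(lambda q:np.hypot(P[:,0]-q[0]-q[2]*(P[:,2]-.06),P[:,1]-q[1]-q[3]*(P[:,2]-.06))-.0205,np.zeros(4),loss="soft_l1",f_scale=.001)
    print(c,"n",m.sum(),"axis off tool x,y at k=60 (mm)",(1e3*f.x[:2]).round(2),"tilt",f.x[2:].round(3),"rms",(1e3*np.sqrt(np.mean(f.fun**2))).round(2))
    return s
E
python3 - <<'E'
from h import *
rel(1,.0932);o,R=state()
for c in("top","scene","wrist"):
    s=axis(c,0,o,R)
    if c=="scene":cv2.imwrite("pics/p1.png",cv2.resize(s["img"][150:360,250:530],None,fx=2.5,fy=2.5))
E
```

```text
t 6.9 pos [ 0.425  -0.2449  0.2334] toolz [ 0.4963 -0.0353 -0.8675] tooly [0.0753 0.9972 0.0025] F [ 0.3 -0.2 -0.3] op 0.464
jar bottom minus mouth: across e,y,along n (mm) [ 7.44  0.11 35.14]
t 6.9 pos [ 0.425  -0.2449  0.2334] toolz [ 0.4963 -0.0353 -0.8675] tooly [0.0753 0.9972 0.0025] F [ 0.3 -0.2 -0.3] op 0.464
top n 348 axis off tool x,y at k=60 (mm) [-0.32  2.56] tilt [ 0.007 -0.005] rms 0.67
scene n 120 axis off tool x,y at k=60 (mm) [-1.95 -1.54] tilt [0.001 0.018] rms 0.44
wrist n 2471 axis off tool x,y at k=60 (mm) [-3.37 -0.58] tilt [-0.007 -0.007] rms 0.33
```

View pics/p1.png

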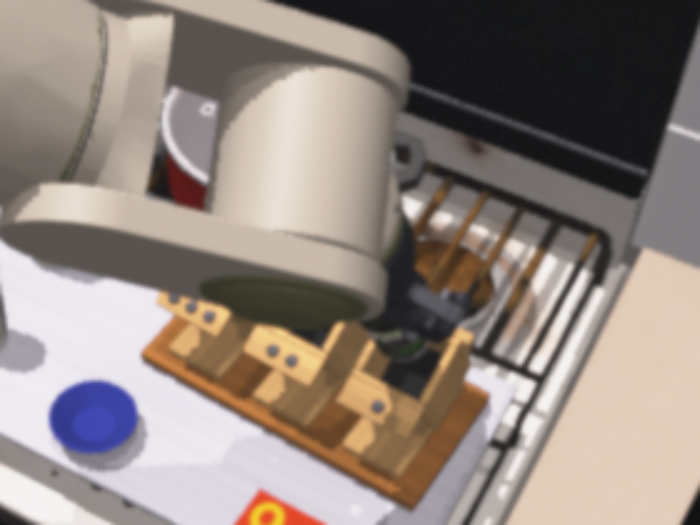

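Pocket 1 has the right single stud and the held jar sits above its mouth at crop (410,355). I'll refine the offset, and see whether the depth images show the dark pads so I can approach each stop accordingly.

Emit:
apply_moves(series=[[-1,0.09,-0.01,-0.5,0,0,0],[-1,0.08,-0.01,-0.46,0,0,0],[-1,0,0,0,0,0,0]])

```text
time_s: 7.35
eef_pos: [0.4302, -0.2444, 0.2104]
orientation: [0.096, 2.617, -0.025]
contact_force: [-0.7, -0.5, -1.2]
opening: 0.466
finger_force: 45.6
```

```bash
python3 - <<'E'
from h import *
import pickle
rel(1,.0932)
d=pickle.load(open("s0.pkl","rb"))
for c in d:
    C=cloud(d[c]).reshape(-1,3)
    for i in(1,2,3):
        q=C-MOUTH[i];a=q@E;b=q@Y-(.0025 if c=="top" else -.0025);k=q@N
        m=(abs(a)<.020)&(abs(b)<.019)&(k<-.02)&(k>-.09)
        print(c,i,m.sum(),"depth mm",(np.percentile(k[m],[5,25,50,75,95])*1e3).round(1) if m.sum() else "", "e of deep",np.median(a[m]).round(4), np.histogram(k[m],np.arange(-.075,-.015,.003))[0])
E
```

```text
t 7.35 pos [ 0.4302 -0.2444  0.2104] toolz [ 0.4978 -0.0362 -0.8665] tooly [7.310e-02 9.973e-01 3.000e-04] F [-0.7 -0.5 -1.2] op 0.466
jar bottom minus mouth: across e,y,along n (mm) [ 0.59  0.98 12.69]
scene 1 320 depth mm [-57.2 -55.2 -53.7 -52.6 -50.7] e of deep 0.0012 [  0   0   0   0   0  20 116 164  19   1   0   0   0   0   0   0   0   0
   0]
scene 2 252 depth mm [-60.8 -59.3 -58.2 -56.6 -55.1] e of deep 0.001 [  0   0   0   2  34 139  76   1   0   0   0   0   0   0   0   0   0   0
   0]
scene 3 186 depth mm [-61.7 -60.  -58.8 -57.2 -55.4] e of deep 0.0017 [  0   0   0   1  45 102  37   1   0   0   0   0   0   0   0   0   0   0
   0]
top 1 119 depth mm [-57.4 -55.5 -54.9 -53.7 -52.7] e of deep -0.0112 [ 0  0  0  0  0 11 74 33  1  0  0  0  0  0  0  0  0  0  0]
top 2 125 depth mm [-61.1 -59.1 -58.3 -57.3 -56.2] e of deep -0.0125 [ 0  0  0  0 14 88 23  0  0  0  0  0  0  0  0  0  0  0  0]
top 3 123 depth mm [-61.2 -60.2 -59.2 -58.  -56.9] e of deep -0.0129 [ 0  0  0  0 38 75 10  0  0  0  0  0  0  0  0  0  0  0  0]
```

Emit:
apply_moves(series=[[-1,-0.045,-0.035,-0.026,0,0,0],[-1,0.15,-0.011,-0.26,0,0,0],[-1,0.15,-0.011,-0.26,0,0,0],[-1,0.15,-0.011,-0.26,0,0,0],[-1,0,0,0,0,0,0]])

```text
time_s: 7.85
eef_pos: [0.4403, -0.2466, 0.1898]
orientation: [0.097, 2.618, -0.025]
contact_force: [0.0, 0.0, -1.1]
opening: 0.465
finger_force: 45.6
```

```bash
python3 - <<'E'
from h import *
rel(1,.0932)
E
```

```text
t 7.85 pos [ 0.4403 -0.2466  0.1898] toolz [ 0.4975 -0.0363 -0.8667] tooly [7.380e-02 9.973e-01 5.000e-04] F [ 0.   0.  -1.1] op 0.465
jar bottom minus mouth: across e,y,along n (mm) [ -0.81  -0.46 -10.31]
```

Emit:
apply_moves(series=[[-1,0.15,-0.011,-0.26,0,0,0],[-1,0.15,-0.011,-0.26,0,0,0],[-1,0.15,-0.011,-0.26,0,0,0],[-1,0.1,-0.007,-0.173,0,0,0],[-1,0,0,0,0,0,0]])

```text
time_s: 8.35
eef_pos: [0.454, -0.2477, 0.1663]
orientation: [0.097, 2.617, -0.026]
contact_force: [0.3, -0.0, -0.4]
opening: 0.462
finger_force: 45.6
```

Emit:
apply_moves(series=[[-1,0.04,-0.003,-0.07,0,0,0],[-1,0.04,-0.003,-0.07,0,0,0],[-1,0,0,0,0,0,0]])

```text
time_s: 8.65
eef_pos: [0.456, -0.2481, 0.1635]
orientation: [0.097, 2.617, -0.027]
contact_force: [0.3, 0.1, -1.3]
opening: 0.465
finger_force: 45.6
```

Emit:
apply_moves(series=[[-1,0.04,-0.003,-0.07,0,0,0],[-1,0.04,-0.003,-0.07,0,0,0],[-1,0,0,0,0,0,0]])

```text
time_s: 8.95
eef_pos: [0.458, -0.2482, 0.1598]
orientation: [0.097, 2.617, -0.027]
contact_force: [0.4, 0.3, -1.3]
opening: 0.465
finger_force: 45.6
```

Emit:
apply_moves(series=[[-1,0.04,-0.003,-0.07,0,0,0],[-1,0.02,-0.0015,-0.035,0,0,0],[-1,0,0,0,0,0,0]])

```text
time_s: 9.25
eef_pos: [0.4595, -0.2483, 0.1573]
orientation: [0.097, 2.617, -0.027]
contact_force: [-0.5, 1.0, -1.1]
opening: 0.466
finger_force: 45.6
```

Depth ≈ 47.8 mm with no contact; finer steps from here.

Emit:
apply_moves(series=[[-1,0.02,-0.0015,-0.035,0,0,0],[-1,0.02,-0.0015,-0.035,0,0,0],[-1,0,0,0,0,0,0]])

```text
time_s: 9.55
eef_pos: [0.4604, -0.2484, 0.1556]
orientation: [0.097, 2.617, -0.027]
contact_force: [-0.0, 0.8, -0.6]
opening: 0.464
finger_force: 45.6
```

Emit:
apply_moves(series=[[-1,0.02,-0.0015,-0.035,0,0,0],[-1,0.01,-0.001,-0.017,0,0,0],[-1,0,0,0,0,0,0]])

```text
time_s: 9.85
eef_pos: [0.4612, -0.2484, 0.1543]
orientation: [0.097, 2.617, -0.027]
contact_force: [0.0, 0.5, -1.1]
opening: 0.469
finger_force: 45.6
```

Emit:
apply_moves(series=[[-1,0.02,-0.0015,-0.035,0,0,0],[-1,0.01,-0.001,-0.017,0,0,0],[-1,0,0,0,0,0,0]])

```text
time_s: 10.15
eef_pos: [0.462, -0.2485, 0.1531]
orientation: [0.097, 2.617, -0.027]
contact_force: [-1.0, 0.1, -1.9]
opening: 0.464
finger_force: 45.6
```

Emit:
apply_moves(series=[[-1,0.02,-0.0015,-0.035,0,0,0],[-1,0.01,-0.001,-0.017,0,0,0],[-1,0,0,0,0,0,0]])

```text
time_s: 10.45
eef_pos: [0.4627, -0.2486, 0.1518]
orientation: [0.097, 2.617, -0.027]
contact_force: [-0.7, -0.6, -0.5]
opening: 0.467
finger_force: 45.6
```

Emit:
apply_moves(series=[[-1,0.02,-0.0015,-0.035,0,0,0],[-1,0,0,0,0,0,0]])

```text
time_s: 10.65
eef_pos: [0.4632, -0.2486, 0.151]
orientation: [0.097, 2.616, -0.027]
contact_force: [-2.6, 0.7, 3.4]
opening: 0.464
finger_force: 46.0
```

Contact with about 5 N along the axis at ≈54 mm, matching the depth estimate. Releasing.

Emit:
apply_moves(series=[[0.4,0,0,0,0,0,0],[0.4,0,0,0,0,0,0],[0.4,0,0,0,0,0,0],[0.4,0,0,0,0,0,0]])

```text
time_s: 11.05
eef_pos: [0.4632, -0.2486, 0.1509]
orientation: [0.097, 2.617, -0.027]
contact_force: [-0.6, 0.8, -0.0]
opening: 0.699
finger_force: 0.0
```

Emit:
apply_moves(series=[[0.4,-0.1,0.008,0.17,0,0,0],[0.4,-0.25,0.019,0.43,0,0,0],[0.4,-0.5,0.038,0.866,0,0,0],[0.4,-0.5,0.038,0.866,0,0,0],[0.4,-0.5,0.038,0.866,0,0,0],[0.4,0,0.5,1,0,0,0],[0.4,0.1,1,0.7,0,0,0],[0.4,0.1,1,0,0,0,0],[0.4,0.1,1,0,0,0,0]])

```text
time_s: 11.95
eef_pos: [0.424, -0.1568, 0.2747]
orientation: [0.098, 2.615, -0.03]
contact_force: [0.3, -0.6, -0.3]
opening: 0.699
finger_force: 0.0
```

```bash
python3 - <<'E'
from h import *
state()
for c in("top","scene"):
    s=snapshot(c);C=cloud(s)
    if c=="scene":cv2.imwrite("pics/after1.png",s["img"][120:420,180:500])
    for n in["jar_top","jar_below","jar_alone"]:
        for r in regions_of(c,n)[:3]:
            p=C[r["pixels"]];p=p[~np.isnan(p[:,0])]
            if len(p)<30: continue
            zt=np.percentile(p[:,2],95); t=p[p[:,2]>zt-.005]
            q=p-MOUTH[1]
            print(c,n,round(r["confidence"],2),np.round(r["rect"]),"top",t.mean(0).round(4),((np.percentile(t,99,0)+np.percentile(t,1,0))/2).round(4),"prot1",(np.percentile(q@N,97)*1e3).round(1))
E
```

```text
t 11.95 pos [ 0.424  -0.1568  0.2747] toolz [ 0.4996 -0.0398 -0.8654] tooly [ 0.0751  0.9972 -0.0025] F [ 0.3 -0.6 -0.3] op 0.699
top jar_top 0.69 [360. 215. 396. 269.] top [ 0.5128 -0.1684  0.1288] [ 0.5089 -0.1682  0.129 ] prot1 1.1
top jar_top 0.63 [412. 236. 440. 277.] top [ 0.463  -0.246   0.1656] [ 0.463  -0.2455  0.167 ] prot1 53.1
top jar_below 0.87 [237. 227. 266. 246.] top [0.5156 0.086  0.1132] [0.5154 0.0861 0.1136] prot1 -0.4
top jar_alone 0.82 [243. 280. 269. 303.] top [0.4081 0.0805 0.113 ] [0.4085 0.0809 0.1135] prot1 52.8
scene jar_top 0.62 [394. 276. 427. 309.] top [ 0.4603 -0.2513  0.1663] [ 0.4597 -0.2511  0.1672] prot1 54.3
scene jar_below 0.97 [259. 229. 283. 259.] top [0.5009 0.073  0.0868] [0.5047 0.0757 0.0888] prot1 -21.9
scene jar_below 0.61 [388. 271. 438. 340.] top [ 0.503  -0.2572  0.1297] [ 0.4999 -0.254   0.1294] prot1 2.6
scene jar_alone 0.89 [228. 245. 256. 293.] top [0.4068 0.0754 0.1126] [0.408  0.0755 0.1129] prot1 51.7
```

View pics/after1.png

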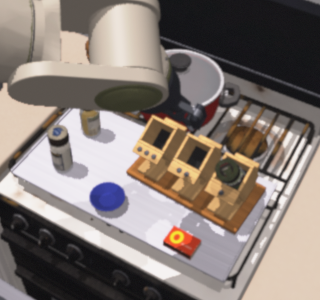

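Jar one sits in pocket one (crop (230,172)), sticking out ≈52 mm as expected. On to the lower jar.

Emit:
apply_moves(series=[[0.8,0.3,0.96,0.2,0.055,0.725,0],[0.8,0.37,0.96,0,0.055,0.725,0],[0.8,0.37,0.96,0,0.055,0.725,0],[0.8,0.37,0.96,0,0.055,0.725,0],[0.8,0.37,0.96,0,0.055,0.725,0],[0.8,0.37,0.96,0,0.055,0.725,0],[0.8,0.37,0.96,0,0,0,0],[0.8,0.37,0.96,0,0,0,0],[0.8,0.37,0.96,0,0,0,0],[0.8,0.38,0.96,0,0,0,0]])

```text
time_s: 13.35
eef_pos: [0.516, 0.0829, 0.278]
orientation: [-0.118, -3.139, -0.0]
contact_force: [0.0, -0.8, 0.6]
opening: 0.901
finger_force: 0.0
```

Emit:
apply_moves(series=[[0.8,0,0,-0.5,0,0,0],[0.8,0,0,0,0,0,0]])

```text
time_s: 13.55
eef_pos: [0.5149, 0.082, 0.2638]
orientation: [-0.116, -3.136, 0.0]
contact_force: [-0.4, 0.2, -0.8]
opening: 0.897
finger_force: 0.0
```

```bash
python3 - <<'E'
from h import *
state()
for c in("wrist","top"):
    s=snapshot(c);C=cloud(s)
    for n in["jar_below"]:
        for r in regions_of(c,n)[:3]:
            p=C[r["pixels"]];p=p[~np.isnan(p[:,0])]
            if len(p)<30: continue
            zt=np.percentile(p[:,2],95); t=p[p[:,2]>zt-.005]
            print(c,n,round(r["confidence"],2),np.round(r["rect"]),"top",t.mean(0).round(4),((np.percentile(t,99,0)+np.percentile(t,1,0))/2).round(4))
E
```

```text
t 13.55 pos [0.5149 0.082  0.2638] toolz [-0.0038 -0.     -1.    ] tooly [ 7.390e-02  9.973e-01 -3.000e-04] F [-0.4  0.2 -0.8] op 0.897
wrist jar_below 0.87 [297. 175. 352. 251.] top [0.5156 0.0833 0.1126] [0.5161 0.0833 0.1121]
top jar_below 0.65 [252. 240. 264. 249.] top [0.5033 0.0752 0.1121] [0.5028 0.0751 0.1127]
```

Emit:
apply_moves(series=[[0.8,0.05,0.07,-0.8,0,0,0],[0.8,0,0,-1,0,0,0],[0.8,0,0,-1,0,0,0],[0.8,0,0,-1,0,0,0],[0.8,0,0,-1,0,0,0],[0.8,0,0,-1,0,0,0],[0.8,0,0,-0.7,0,0,0],[-1,0,0,0,0,0,0],[-1,0,0,0,0,0,0],[-1,0,0,0,0,0,0]], force=45)

```text
time_s: 14.75
eef_pos: [0.5175, 0.0838, 0.1049]
orientation: [0.117, 3.137, -0.0]
contact_force: [1.5, -0.4, -1.4]
opening: 0.466
finger_force: 45.3
```

Emit:
apply_moves(series=[[-1,0,0,0,0,0,0],[-1,0,0,0,0,0,0]])

```text
time_s: 14.95
eef_pos: [0.5175, 0.0839, 0.1048]
orientation: [0.116, 3.136, -0.001]
contact_force: [-0.1, -2.9, 7.4]
opening: 0.467
finger_force: 45.7
```

Emit:
apply_moves(series=[[-1,0,0,0.5,0,0,0],[-1,0,0,1,0,0,0],[-1,0,0,1,0,0,0],[-1,0,0,1,0,0,0],[-1,-0.35,-0.9,0.6,-0.055,-0.725,0],[-1,-0.35,-0.9,0.6,-0.055,-0.725,0],[-1,-0.35,-0.9,0.6,-0.055,-0.725,0],[-1,-0.35,-0.9,0.6,-0.055,-0.725,0],[-1,-0.35,-0.9,0.6,-0.055,-0.725,0],[-1,-0.35,-0.9,0.6,-0.055,-0.725,0]])

```text
time_s: 15.95
eef_pos: [0.4635, -0.0512, 0.2824]
orientation: [0.095, 2.612, -0.029]
contact_force: [-0.5, 0.0, -2.1]
opening: 0.462
finger_force: 45.5
```

Emit:
apply_moves(series=[[-1,-0.27,-1,0,0,0,0],[-1,-0.27,-1,0,0,0,0],[-1,-0.27,-1,-0.4,0,0,0],[-1,-0.27,-0.9,-0.5,0,0,0],[-1,-0.25,-0.66,-0.5,0,0,0],[-1,0,0,-0.5,0,0,0],[-1,0,0,0,0,0,0]])

```text
time_s: 16.65
eef_pos: [0.4303, -0.1646, 0.2326]
orientation: [0.098, 2.618, -0.025]
contact_force: [-0.3, -0.7, -1.8]
opening: 0.464
finger_force: 45.6
```

```bash
python3 - <<'E'
from h import *
rel(2,.0968);o,R=state()
for c in("top","scene","wrist"): axis(c,0,o,R)
E
```

```text
t 16.65 pos [ 0.4303 -0.1646  0.2326] toolz [ 0.4971 -0.0363 -0.867 ] tooly [0.0745 0.9972 0.001 ] F [-0.3 -0.7 -1.8] op 0.464
jar bottom minus mouth: across e,y,along n (mm) [ 6.53  0.55 31.28]
t 16.65 pos [ 0.4303 -0.1646  0.2326] toolz [ 0.4971 -0.0363 -0.867 ] tooly [0.0745 0.9972 0.001 ] F [-0.3 -0.7 -1.8] op 0.464
top n 324 axis off tool x,y at k=60 (mm) [2.35 2.7 ] tilt [0.008 0.   ] rms 0.66
scene n 172 axis off tool x,y at k=60 (mm) [-0.16 -2.16] tilt [ 0.005 -0.001] rms 0.49
wrist n 2420 axis off tool x,y at k=60 (mm) [-0.86 -0.53] tilt [-0.003 -0.012] rms 0.41
```

Emit:
apply_moves(series=[[-1,0.1,-0.022,-0.39,0,0,0],[-1,0.1,-0.022,-0.38,0,0,0],[-1,0,0,0,0,0,0]])

```text
time_s: 17.1
eef_pos: [0.4358, -0.1654, 0.2126]
orientation: [0.097, 2.619, -0.025]
contact_force: [0.4, -0.1, -0.9]
opening: 0.464
finger_force: 45.6
```

```bash
python3 - <<'E'
from h import *
rel(2,.0968)
E
```

```text
t 17.1 pos [ 0.4358 -0.1654  0.2126] toolz [ 0.4968 -0.0358 -0.8671] tooly [7.350e-02 9.973e-01 9.000e-04] F [ 0.4 -0.1 -0.9] op 0.464
jar bottom minus mouth: across e,y,along n (mm) [ 1.29  0.25 11.16]
```

Emit:
apply_moves(series=[[-1,0.15,-0.011,-0.26,0,0,0],[-1,0.15,-0.011,-0.26,0,0,0],[-1,0.15,-0.011,-0.26,0,0,0],[-1,0,0,0,0,0,0]])

```text
time_s: 17.5
eef_pos: [0.4473, -0.1665, 0.1936]
orientation: [0.097, 2.618, -0.026]
contact_force: [-0.6, 1.3, -1.2]
opening: 0.467
finger_force: 45.6
```

Emit:
apply_moves(series=[[-1,0.15,-0.011,-0.26,0,0,0],[-1,0.15,-0.011,-0.26,0,0,0],[-1,0.15,-0.011,-0.26,0,0,0],[-1,0.08,-0.006,-0.14,0,0,0],[-1,0,0,0,0,0,0]])

```text
time_s: 18.0
eef_pos: [0.4605, -0.1676, 0.171]
orientation: [0.097, 2.617, -0.026]
contact_force: [-0.5, -0.9, -2.1]
opening: 0.466
finger_force: 45.6
```

Emit:
apply_moves(series=[[-1,0.04,-0.003,-0.07,0,0,0],[-1,0.04,-0.003,-0.07,0,0,0],[-1,0,0,0,0,0,0]])

```text
time_s: 18.3
eef_pos: [0.4625, -0.1679, 0.1681]
orientation: [0.097, 2.617, -0.027]
contact_force: [-0.2, -1.1, -1.4]
opening: 0.465
finger_force: 45.6
```

Emit:
apply_moves(series=[[-1,0.04,-0.003,-0.07,0,0,0],[-1,0.04,-0.003,-0.07,0,0,0],[-1,0,0,0,0,0,0]])

```text
time_s: 18.6
eef_pos: [0.4645, -0.168, 0.1644]
orientation: [0.097, 2.617, -0.027]
contact_force: [-0.2, 0.3, -0.8]
opening: 0.466
finger_force: 45.6
```

Emit:
apply_moves(series=[[-1,0.04,-0.003,-0.07,0,0,0],[-1,0.04,-0.003,-0.07,0,0,0],[-1,0,0,0,0,0,0]])

```text
time_s: 18.9
eef_pos: [0.4665, -0.1681, 0.1609]
orientation: [0.097, 2.617, -0.027]
contact_force: [0.0, 0.0, -1.6]
opening: 0.461
finger_force: 45.6
```

Emit:
apply_moves(series=[[-1,0.04,-0.003,-0.07,0,0,0],[-1,0.02,-0.0015,-0.035,0,0,0],[-1,0,0,0,0,0,0]])

```text
time_s: 19.2
eef_pos: [0.4679, -0.1682, 0.1583]
orientation: [0.097, 2.617, -0.027]
contact_force: [0.0, 0.3, -0.5]
opening: 0.462
finger_force: 45.6
```

Depth ≈ 51.6 mm; the stop should be around 57–58.

Emit:
apply_moves(series=[[-1,0.02,-0.0015,-0.035,0,0,0],[-1,0.02,-0.0015,-0.035,0,0,0],[-1,0,0,0,0,0,0]])

```text
time_s: 19.5
eef_pos: [0.4689, -0.1683, 0.1566]
orientation: [0.097, 2.617, -0.027]
contact_force: [-0.2, -0.2, -0.6]
opening: 0.467
finger_force: 45.6
```

Emit:
apply_moves(series=[[-1,0.02,-0.0015,-0.035,0,0,0],[-1,0.02,-0.0015,-0.035,0,0,0],[-1,0,0,0,0,0,0]])

```text
time_s: 19.8
eef_pos: [0.4699, -0.1684, 0.1549]
orientation: [0.097, 2.617, -0.027]
contact_force: [-0.2, -0.8, -1.9]
opening: 0.461
finger_force: 45.6
```

Emit:
apply_moves(series=[[-1,0.02,-0.0015,-0.035,0,0,0],[-1,0.01,-0.001,-0.017,0,0,0],[-1,0,0,0,0,0,0]])

```text
time_s: 20.1
eef_pos: [0.4707, -0.1685, 0.1536]
orientation: [0.097, 2.617, -0.027]
contact_force: [-0.5, -0.1, -1.2]
opening: 0.465
finger_force: 45.6
```

Emit:
apply_moves(series=[[-1,0.02,-0.0015,-0.035,0,0,0],[-1,0.01,-0.001,-0.017,0,0,0],[-1,0,0,0,0,0,0]])

```text
time_s: 20.4
eef_pos: [0.4715, -0.1686, 0.1525]
orientation: [0.097, 2.616, -0.027]
contact_force: [-3.2, 0.1, 2.7]
opening: 0.466
finger_force: 46.0
```

Emit:
apply_moves(series=[[0.4,0,0,0,0,0,0],[0.4,0,0,0,0,0,0],[0.4,0,0,0,0,0,0],[0.4,0,0,0,0,0,0]])

```text
time_s: 20.8
eef_pos: [0.4714, -0.1686, 0.1524]
orientation: [0.097, 2.617, -0.027]
contact_force: [-1.3, 0.1, -0.5]
opening: 0.702
finger_force: 0.0
```

Emit:
apply_moves(series=[[0.4,-0.1,0.008,0.17,0,0,0],[0.4,-0.25,0.019,0.43,0,0,0],[0.4,-0.5,0.038,0.866,0,0,0],[0.4,-0.5,0.038,0.866,0,0,0],[0.4,-0.5,0.038,0.866,0,0,0],[0.4,0,0.5,0.8,0,0,0],[0.4,0,1,0.5,0,0,0],[0.4,0,1,0,0,0,0]])

```text
time_s: 21.6
eef_pos: [0.4253, -0.1024, 0.2669]
orientation: [0.098, 2.613, -0.031]
contact_force: [0.4, 0.2, 0.2]
opening: 0.698
finger_force: 0.0
```

Emit:
apply_moves(series=[[0.8,0,0.9,0,0.055,0.725,0],[0.8,0,0.9,0,0.055,0.725,0],[0.8,0,0.9,0,0.055,0.725,0],[0.8,0,0.9,0,0.055,0.725,0],[0.8,-0.2,0.9,0,0.055,0.725,0],[0.8,-0.3,0.9,0,0.055,0.725,0],[0.8,-0.3,0.8,0,0,0,0],[0.8,0,0.7,0,0,0,0],[0.8,0,0,0,0,0,0]])

```text
time_s: 22.5
eef_pos: [0.4048, 0.0711, 0.2651]
orientation: [0.113, 3.139, -0.0]
contact_force: [0.7, 0.4, 0.0]
opening: 0.903
finger_force: 0.0
```

```bash
python3 - <<'E'
from h import *
state()
for c in("wrist","top","scene"):
    s=snapshot(c);C=cloud(s)
    if c=="top":cv2.imwrite("pics/after2.png",s["img"][130:350,180:480])
    for n in["jar_alone","jar_below"]:
        for r in regions_of(c,n)[:3]:
            p=C[r["pixels"]];p=p[~np.isnan(p[:,0])]
            if len(p)<30: continue
            zt=np.percentile(p[:,2],95); t=p[p[:,2]>zt-.005]
            print(c,n,round(r["confidence"],2),np.round(r["rect"]),"top",t.mean(0).round(4),((np.percentile(t,99,0)+np.percentile(t,1,0))/2).round(4),"prot",(np.percentile((p-MOUTH[2])@N,97)*1e3).round(1))
E
```

```text
t 22.5 pos [0.4048 0.0711 0.2651] toolz [ 2.e-04 -1.e-04 -1.e+00] tooly [ 0.072   0.9974 -0.    ] F [0.7 0.4 0. ] op 0.903
wrist jar_alone 0.96 [303. 180. 358. 254.] top [0.408  0.0782 0.1127] [0.4085 0.0781 0.1122] prot 52.1
wrist jar_below 0.76 [  0. 323.  43. 380.] top [ 0.4763 -0.1525  0.1411] [ 0.4772 -0.1552  0.142 ] prot 31.5
top jar_alone 0.38 [264. 281. 270. 296.] top [0.4152 0.0528 0.1401] [0.4215 0.0363 0.2638] prot 9.7
top jar_below 0.69 [371. 236. 393. 274.] top [ 0.4708 -0.1662  0.1627] [ 0.4707 -0.1657  0.1634] prot 49.7
scene jar_alone 0.74 [229. 248. 256. 292.] top [0.4064 0.075  0.1127] [0.4062 0.0757 0.1128] prot 51.6
scene jar_alone 0.23 [357. 259. 389. 286.] top [ 0.4682 -0.1719  0.1631] [ 0.4686 -0.1718  0.1637] prot 50.6
scene jar_below 0.66 [357. 260. 389. 286.] top [ 0.4681 -0.1719  0.163 ] [ 0.4686 -0.1718  0.1637] prot 50.7
```

View pics/after2.png

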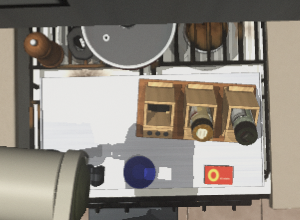

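Jars sit in pockets one (crop (245,132)) and two (201,130). Now the lone jar.

Emit:
apply_moves(series=[[0.8,0.1,0.27,-0.8,0,0,0],[0.8,0,0,-1,0,0,0],[0.8,0,0,-1,0,0,0],[0.8,0,0,-1,0,0,0],[0.8,0,0,-1,0,0,0],[0.8,0,0,-1,0,0,0],[0.8,0,0,-0.65,0,0,0],[-1,0,0,0,0,0,0],[-1,0,0,0,0,0,0],[-1,0,0,0,0,0,0]], force=45)

```text
time_s: 23.95
eef_pos: [0.4084, 0.0767, 0.1047]
orientation: [0.116, 3.137, 0.0]
contact_force: [-0.3, 0.5, 1.0]
opening: 0.465
finger_force: 45.2
```

Emit:
apply_moves(series=[[-1,0,0,0,0,0,0],[-1,0,0,0,0,0,0]])

```text
time_s: 24.15
eef_pos: [0.4083, 0.0767, 0.1046]
orientation: [0.116, 3.137, -0.0]
contact_force: [0.2, 0.6, 6.6]
opening: 0.465
finger_force: 45.6
```

Emit:
apply_moves(series=[[-1,0,0,0.5,0,0,0],[-1,0,0,1,0,0,0],[-1,0,0,1,0,0,0],[-1,0,0,1,0,0,0],[-1,0.1,-0.9,0.5,-0.055,-0.725,0],[-1,0.1,-0.9,0.5,-0.055,-0.725,0],[-1,0.1,-0.9,0.5,-0.055,-0.725,0],[-1,0.1,-0.9,0.5,-0.055,-0.725,0],[-1,0.1,-0.9,0.5,-0.055,-0.725,0],[-1,0.1,-0.9,0.5,-0.055,-0.725,0]])

```text
time_s: 25.15
eef_pos: [0.4225, -0.059, 0.267]
orientation: [0.096, 2.612, -0.029]
contact_force: [0.7, 0.7, -0.6]
opening: 0.468
finger_force: 45.4
```

Emit:
apply_moves(series=[[-1,0.3,-0.6,-0.3,0,0,0],[-1,0.3,-0.45,-0.5,0,0,0],[-1,0,0,-0.5,0,0,0],[-1,0,0,0,0,0,0]])

```text
time_s: 25.55
eef_pos: [0.437, -0.0844, 0.2323]
orientation: [0.098, 2.619, -0.025]
contact_force: [-0.4, 0.0, -0.9]
opening: 0.462
finger_force: 45.5
```

```bash
python3 - <<'E'
from h import *
rel(3,.0966);o,R=state()
for c in("top","scene","wrist"): axis(c,0,o,R)
E
```

```text
t 25.55 pos [ 0.437  -0.0844  0.2323] toolz [ 0.4961 -0.0365 -0.8675] tooly [7.440e-02 9.972e-01 6.000e-04] F [-0.4  0.  -0.9] op 0.462
jar bottom minus mouth: across e,y,along n (mm) [ 6.82  1.25 30.85]
t 25.55 pos [ 0.437  -0.0844  0.2323] toolz [ 0.4961 -0.0365 -0.8675] tooly [7.440e-02 9.972e-01 6.000e-04] F [-0.4  0.  -0.9] op 0.462
top n 303 axis off tool x,y at k=60 (mm) [0.58 3.54] tilt [0.008 0.022] rms 0.58
scene n 211 axis off tool x,y at k=60 (mm) [-0.67 -0.47] tilt [-0.004  0.013] rms 0.63
wrist n 2354 axis off tool x,y at k=60 (mm) [-1.36  0.73] tilt [-0.002  0.016] rms 0.24
```

Emit:
apply_moves(series=[[-1,0.08,-0.058,-0.39,0,0,0],[-1,0.075,-0.058,-0.386,0,0,0],[-1,0,0,0,0,0,0]])

```text
time_s: 26.0
eef_pos: [0.4412, -0.0872, 0.2126]
orientation: [0.097, 2.619, -0.025]
contact_force: [0.5, -0.2, -1.8]
opening: 0.467
finger_force: 45.5
```

```bash
python3 - <<'E'
from h import *
rel(3,.0966)
E
```

```text
t 26.0 pos [ 0.4412 -0.0872  0.2126] toolz [ 0.4965 -0.0365 -0.8673] tooly [7.400e-02 9.973e-01 4.000e-04] F [ 0.5 -0.2 -1.8] op 0.467
jar bottom minus mouth: across e,y,along n (mm) [ 0.88 -1.27 11.61]
```

Emit:
apply_moves(series=[[-1,0.15,-0.011,-0.26,0,0,0],[-1,0.15,-0.011,-0.26,0,0,0],[-1,0.15,-0.011,-0.26,0,0,0],[-1,0,0,0,0,0,0]])

```text
time_s: 26.4
eef_pos: [0.4529, -0.0881, 0.1936]
orientation: [0.097, 2.618, -0.026]
contact_force: [-0.0, -0.1, 0.0]
opening: 0.459
finger_force: 45.5
```

Emit:
apply_moves(series=[[-1,0.15,-0.011,-0.26,0,0,0],[-1,0.15,-0.011,-0.26,0,0,0],[-1,0.15,-0.011,-0.26,0,0,0],[-1,0.08,-0.006,-0.14,0,0,0],[-1,0,0,0,0,0,0]])

```text
time_s: 26.9
eef_pos: [0.4661, -0.0891, 0.171]
orientation: [0.097, 2.618, -0.026]
contact_force: [0.0, 0.2, -1.5]
opening: 0.465
finger_force: 45.5
```

Emit:
apply_moves(series=[[-1,0.04,-0.003,-0.07,0,0,0],[-1,0.04,-0.003,-0.07,0,0,0],[-1,0,0,0,0,0,0]])

```text
time_s: 27.2
eef_pos: [0.4681, -0.0894, 0.1681]
orientation: [0.097, 2.617, -0.027]
contact_force: [-0.4, 1.1, -1.5]
opening: 0.463
finger_force: 45.5
```

Emit:
apply_moves(series=[[-1,0.04,-0.003,-0.07,0,0,0],[-1,0.04,-0.003,-0.07,0,0,0],[-1,0,0,0,0,0,0]])

```text
time_s: 27.5
eef_pos: [0.4701, -0.0895, 0.1645]
orientation: [0.097, 2.617, -0.027]
contact_force: [0.2, 0.3, -1.4]
opening: 0.463
finger_force: 45.5
```

Depth ≈ 44; expected stop ≈ 58–59.

Emit:
apply_moves(series=[[-1,0.04,-0.003,-0.07,0,0,0],[-1,0.04,-0.003,-0.07,0,0,0],[-1,0,0,0,0,0,0]])

```text
time_s: 27.8
eef_pos: [0.4721, -0.0897, 0.1609]
orientation: [0.097, 2.617, -0.027]
contact_force: [-0.9, -0.7, -1.0]
opening: 0.467
finger_force: 45.5
```

Emit:
apply_moves(series=[[-1,0.04,-0.003,-0.07,0,0,0],[-1,0.04,-0.003,-0.07,0,0,0],[-1,0,0,0,0,0,0]])

```text
time_s: 28.1
eef_pos: [0.4741, -0.0898, 0.1574]
orientation: [0.097, 2.617, -0.027]
contact_force: [-0.7, 0.5, -0.7]
opening: 0.469
finger_force: 45.5
```

Emit:
apply_moves(series=[[-1,0.02,-0.0015,-0.035,0,0,0],[-1,0.02,-0.0015,-0.035,0,0,0],[-1,0,0,0,0,0,0]])

```text
time_s: 28.4
eef_pos: [0.4751, -0.0899, 0.1558]
orientation: [0.097, 2.617, -0.027]
contact_force: [-0.2, -0.1, -1.7]
opening: 0.464
finger_force: 45.5
```

Emit:
apply_moves(series=[[-1,0.02,-0.0015,-0.035,0,0,0],[-1,0.02,-0.0015,-0.035,0,0,0],[-1,0,0,0,0,0,0]])

```text
time_s: 28.7
eef_pos: [0.4761, -0.09, 0.1541]
orientation: [0.097, 2.617, -0.027]
contact_force: [0.8, 0.3, -1.7]
opening: 0.462
finger_force: 45.5
```

Emit:
apply_moves(series=[[-1,0.02,-0.0015,-0.035,0,0,0],[-1,0,0,0,0,0,0]])

```text
time_s: 28.9
eef_pos: [0.4766, -0.09, 0.1532]
orientation: [0.097, 2.617, -0.027]
contact_force: [-0.1, -0.1, -1.3]
opening: 0.46
finger_force: 45.5
```

Emit:
apply_moves(series=[[-1,0.02,-0.0015,-0.035,0,0,0],[-1,0.01,-0.001,-0.017,0,0,0],[-1,0,0,0,0,0,0]])

```text
time_s: 29.2
eef_pos: [0.4774, -0.0901, 0.1521]
orientation: [0.097, 2.616, -0.027]
contact_force: [-0.9, 0.4, 0.8]
opening: 0.462
finger_force: 45.5
```

Contact beginning (~2 N); one small further press.

Emit:
apply_moves(series=[[-1,0.014,-0.001,-0.025,0,0,0],[-1,0,0,0,0,0,0]])

```text
time_s: 29.4
eef_pos: [0.4777, -0.0902, 0.1515]
orientation: [0.097, 2.616, -0.027]
contact_force: [-2.1, -0.0, 2.6]
opening: 0.467
finger_force: 45.8
```

Emit:
apply_moves(series=[[0.4,0,0,0,0,0,0],[0.4,0,0,0,0,0,0],[0.4,0,0,0,0,0,0],[0.4,0,0,0,0,0,0]])

```text
time_s: 29.8
eef_pos: [0.4777, -0.0901, 0.1514]
orientation: [0.097, 2.617, -0.027]
contact_force: [0.7, -0.0, 0.1]
opening: 0.697
finger_force: 0.0
```

Emit:
apply_moves(series=[[0.4,-0.1,0.008,0.17,0,0,0],[0.4,-0.25,0.019,0.43,0,0,0],[0.4,-0.5,0.038,0.866,0,0,0],[0.4,-0.5,0.038,0.866,0,0,0],[0.4,-0.5,0.038,0.866,0,0,0],[0.4,-0.3,0.5,0.8,0,0,0],[0.4,-0.3,1,0.5,0,0,0],[0.4,-0.3,1,0,0,0,0],[0.4,0,1,0,0,0,0],[0.4,0,1,0,0,0,0]])

```text
time_s: 30.8
eef_pos: [0.4085, 0.0267, 0.2644]
orientation: [0.098, 2.615, -0.028]
contact_force: [-0.2, 0.0, -0.6]
opening: 0.702
finger_force: 0.0
```

Emit:
apply_moves(series=[[0.4,0,1,0,0,0,0],[0.4,0,1,0,0,0,0],[0.4,0,0.5,0,0,0,0],[0.4,0,0,0,0,0,0],[0.4,0,0,0,0,0,0]])

```text
time_s: 31.3
eef_pos: [0.4088, 0.0882, 0.2639]
orientation: [0.096, 2.617, -0.027]
contact_force: [-0.9, -0.1, 0.3]
opening: 0.699
finger_force: 0.0
```

```bash
python3 - <<'E'
from h import *
state()
s=snapshot("top");C=cloud(s);a=s["img"][130:350,180:480]
b=snapshot("scene")["img"][180:400,200:500]
cv2.imwrite("pics/end.png",cv2.resize(np.vstack([a,b]),None,fx=1.3,fy=1.3))
P=C.reshape(-1,3)
for i in(1,2,3):
    q=P-MOUTH[i]-.0025*Y;k=q@N;m=(k>.03)&(k<.08)&(abs(q@Y)<.03)&(abs(q@E)<.03)
    top=m&(k>np.percentile(k[m],95)-.006)
    print(i,"prot",(np.percentile(k[m],95)*1e3).round(1),"cap e,y",(1e3*np.array([(q@E)[top].mean(),(q@Y)[top].mean()])).round(1))
E
```

```text
t 31.3 pos [0.4088 0.0882 0.2639] toolz [ 0.4985 -0.0378 -0.8661] tooly [ 0.0737  0.9973 -0.0011] F [-0.9 -0.1  0.3] op 0.699
1 prot 53.2 cap e,y [-4.2 -0.9]
2 prot 49.7 cap e,y [-4.3 -0.6]
3 prot 49.0 cap e,y [-3.7  2.6]
```

View pics/end.png

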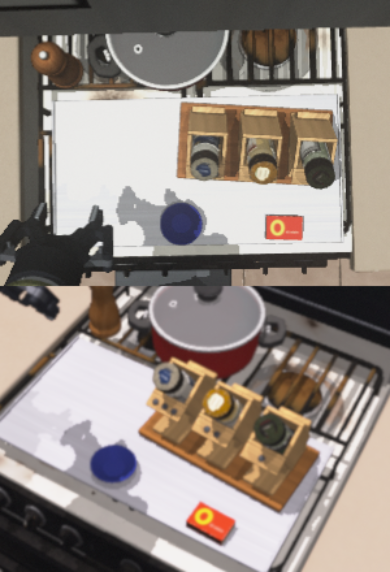

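All three jars are seated, caps up, at (205,160), (262,165) and (318,165) in the picture. They stick out 49–53 mm, consistent with the stops. The dish, match box and mill have not moved, and the gripper is clear.

```bash
python3 -c "
from bench import *
print(job_done())"
```

```text
the job is handed in; nothing more can be done
None
```

The three jars are in pockets one, two and three in the order asked, caps up and each pressed with about 5 N onto its stop; the mill, dish and match box were left in place, and the job was handed in at about 31 s (no verdict was shown).

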